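Slide the lid off the reagent case and take out the blue vial

ROBOT

A 6-joint arm with a two-finger parallel gripper is mounted at the origin on the work surface. World frame = base frame: x ahead of the robot, y to its left, z up, the work surface at z = 0. Lengths are in m, angles in rad, forces in N, time in s.
With the tool pointing down it reaches from about 0.3 to 0.75 m from the base axis. Payload 8.5 kg.
Tool frame: the origin (TCP) lies at the very end of the fingers, on their centre line; the grasp point (between the pads) lies 19 mm behind it (env.grip_depth is the z of the grasp point in the tool frame, in m); z points along the fingers, y is the line along which they close (so a half turn about z gives the same grasp; the last joint's range is limited). The gripper opens to 85 mm and grips with 20 to 120 N. Pads are 22 mm wide; open, the fingers measure 114 mm over their backs; the gripper's body (76 mm by 85 mm) begins 54 mm behind the grasp point. The pads swing forward as they close: fully open they stand 13 mm farther back than shut.
Start: joints at [0.949, 0.381, 1.297, -0, 1.464, -0.215], TCP at [0.218, 0.505, 0.231] pointing down, gripper open.
Joint ranges: [-3.11, 3.11], [-0.89, 2.33], [0.22, 2.48], [-1.42, 4.56], [0.17, 2.85], [-2.88, 2.88]. Speed limits (rad/s): [2.39, 2.39, 3.14, 3.14, 3.14, 3.14].

INTERFACE

Orientations are given as a unit quaternion [x, y, z, w].
In Python, from plant import env gives the robot as it stands.
- The arm moves only by the shell command python3 -m creep 'ROWS' [OPENING] [FORCE]. ROWS is JSON, a list of rows, each an object of numbers: "tx", "ty", "tz": the shift along the tool's x, y, z in mm; "spin": the turn about the tool's z in units of 5 degrees (1.0 is 5 degrees). In form: [{"tx": .., "ty": .., "tz": .., "spin": ..}, ...]. A call has 1 to 20 rows; each row is the pose to reach, as a shift and turn from the pose commanded when the call began, along the tool's axes at that moment; what a row does not reach only later rows make up. A row lasts 1/10 s, in which the tool goes at most 50 mm and 8.59 degrees, less where a joint would pass 70% of its speed; a pose out of reach is approached as far as the arm can. A call with a gripper value outside its range is refused whole. OPENING is the gripper's target within -1 to 1 (fully open at 1, half-way at 0, shut at -1), set as the call begins (- or left out, the last holds). The fingers move at their own pace and stop on an object; FORCE is the grip in N (left out, the last holds). Time passes only in rows, so rows that repeat a pose let the fingers close. It gives the time, the measured TCP pose, the force, the opening and the grip force at its end, in the units of the state.
- env.observe(): the state, without advancing time (a new reading comes with each control period).
- env.camera(name): name is "scene" or "top" or "wrist"; returns a dict with "image" (384x512x3 uint8, blue, green, red), "fx", "fy", "cx", "cy" (pixels), "k1" (the pictures are not rectified: a ray, as slopes to the right and down, at radius r is drawn at 1 + k1 r^2 times it, then the intrinsics apply), "pose" (4x4, takes a point from camera to world coordinates). Camera axes: x right, y down, z forward; pixel columns grow to the right and rows downward; lengths in m; the calibration is good to about 2 mm. A picture is of the moment at which its call begins. There is no depth.
- env.job_done(): hands the job in; it is judged then, once.
Trained networks look in the newest picture that a camera, given by its name, has taken for a name from the list of things; names that differ only in an ending like _2 or _b are one class to them, and where a whole thing is asked for, a point or a joint stands for the part that bears it (a point fixed in the world has none). Each returns a list of dicts, best first, with "score" (0 to 1); they miss things now and then, are a little off and sometimes report something else, mostly with a low value. They report only what shows in the picture. A call takes as long as a camera call. They do not tell look-alikes from the thing itself.
- env.find_in(camera, name): "location" ([x, y, z] in m, in world coordinates, good to about 4 mm: the middle of the surface that is visible of it).
- env.tip_of(camera, name): "location" ([x, y, z] in m, in world coordinates, good to about 4 mm: a listed point, or the origin of a listed thing).
The state is a dict: "t": time; "qpos": joint angles; "dq": joint speeds; "joint_torque": joint torques, N m; "eef_pos": TCP position; "tcp_rot": TCP orientation; "contact_force": force on the tool from outside, world axes, zero at the start; "moment": the same for the moment, N m; "opening": finger opening in m; "grip_force": force on a finger pad.
Only numpy, scipy, OpenCV 4.12 (cv2) and the standard library are available. Lean on these libraries where they do the work, as an engineer would, in place of code of your own. Each camera call takes 0.05 s, during which the arm holds its last target. There are 200 camera calls.

TASK

Open the wooden reagent case: press its lid down at the finger scoop to free the catch and slide it along without forcing it until the end sticks out, then take hold of that end, draw the lid out of its grooves and lay it flat on the bench. Then lift out the vial with the blue cap and stand it upright on the bare half of the steel tray, beside the white tile. Put lid and vial down rather than dropping them, keep the vial upright, leave the other two vials standing in the case and do not disturb anything else on the bench.

Things in the scene. Friction and masses are not known exactly. Their poses are not given: they have to be found in the camera images.
- case: pale wooden reagent case, 80 mm wide (its x), 204 mm long (its y), 94 mm high, on gripping rubber feet: it does not move. Origin at the centre of its underside, z up. Yaw within 16 degrees, so its +y is roughly the robot's left. Open at the top, 59 mm between two lips 5 mm thick. Inside 188 x 59 mm, floor 6 mm high; a grey insert with three 29 mm holes at y = -52, 0, +52 mm holds the vials
- case_mouth (a point): middle of the top edge of the low +y end wall, at (0, 102, 78.5) mm in the case frame. The lid runs in grooves under the lips (78.5 to 89 mm high, 5 mm deep); the full-height -y wall stops it, so it cannot be lifted and comes out only over this wall, towards the case's +y. It is free once its trailing edge has passed this point
- lid: plywood sliding lid, loose, about 80 g, 66 mm wide (its x), 194 mm long (its y), 7 mm thick; origin at the centre of its underside, axes as the case's. Play in the grooves 1.5 mm each side, 3.4 mm in height. Starts shut and caught, edges in the grooves, top below the lips' top: nothing to grip until its end is slid out, then by its two long edges, 66 mm apart
- lid_catch (a point): press-and-slide catch: 24 mm back from the leading edge, on the lid's top at its middle, level with two 2.8 mm high steel nibs at the lid's edges. Two springs under the lid lift its front end by 3.4 mm, so the nibs sit in notches of the lips and lock it. Press the lid down at the scoop until it stops (about 3 mm, some 8 N), keep it down and slide it: after 30 mm the nibs are out of the case
- lid_scoop (a point): centre of the bottom of the finger scoop, a dark rectangular recess in the lid's top, 44 mm across (lid x) by 36 mm along (lid y), 3 mm deep with upright sides, 60 mm back from the leading edge; a fingertip pressed in here frees the catch and pushes the lid along. Past the catch the lid slides with a few newtons
- lid_lead (a point): middle of the lid's leading edge (its +y end, the first to come out), at mid thickness
- lid_trail (a point): middle of the lid's trailing edge (its -y end), at mid thickness
- tray: shallow stainless steel tray, 220 mm (its x) by 150 mm (its y), floor 2 mm thick, rim 18 mm high; loose, 0.6 kg; origin at the centre of its underside. The white tile lies in its +x half (away from the robot), its -x half is bare
- tray_bare (a point): centre of the tray's bare half, on the floor, 50 mm towards the tray's -x from its centre; the bare floor measures about 110 mm (tray x) by 144 mm (tray y) around it
- tile: white ceramic blood-grouping tile lying in the tray, 90 x 130 x 6 mm, origin at the centre of its underside
- vial_blue: amber glass dropper vial with a blue cap, 68 mm tall, upright in one of the case's three holes (which one varies), 30 to 40 g; body 26 mm across up to 38 mm high, cap 20 mm across from 44 to 62 mm high and tapering above; origin at the centre of its underside, z up; 26 mm clear to the next vial
- vial_yellow: amber glass dropper vial with a yellow cap, 68 mm tall, upright in one of the case's three holes (which one varies), 30 to 40 g; body 26 mm across up to 38 mm high, cap 20 mm across from 44 to 62 mm high and tapering above; origin at the centre of its underside, z up
- vial_white: amber glass dropper vial with a white cap, 68 mm tall, upright in one of the case's three holes (which one varies), 30 to 40 g; body 26 mm across up to 38 mm high, cap 20 mm across from 44 to 62 mm high and tapering above; origin at the centre of its underside, z up
- vial_blue_cap (a point): on the axis of the blue-capped vial, in the middle of its cap, 53 mm above its underside: where to grip it. In the case it lies 59 mm above the bench, 35 mm below the top of the lips; grip along the case's y, there is more room than along its x
- timer: white digital bench timer, 66 x 30 x 70 mm tall; origin at the centre of its underside; bystander, to be left alone
- tally: round steel tally counter, 44 mm across, 44 mm tall; origin at the centre of its underside; bystander, to be left alone
- marker: white marker pen with a blue cap, lying, 135 mm long, 13 mm thick; origin at the centre of its underside; bystander, to be left alone
- oil: small amber bottle of immersion oil with a black cap, 34 mm across, 85 mm tall; origin at the centre of its underside; bystander, to be left alone
- stain: amber stain bottle with a red cap, 64 mm across, 150 mm tall; origin at the centre of its underside; bystander, to be left alone
- rack: blue test-tube rack with capped blood tubes, 80 x 210 mm, 106 mm tall; origin at the centre of its underside; bystander, to be left alone
Things that resemble listed ones, but are neither listed nor needed, are in the scene too. Of the things like the lid, leave any that is orange or purple; of the rest the larger one is meant.

How it is judged:
On the way, in this order (a step that is already met when the one before it is completed fails the run):
1. the lid is drawn along its grooves until its trailing edge has passed the mouth of the case (y of lid_trail in the frame of case_mouth above 0 m), for 0.1 s.
2. the lid lies flat on the bench, let go (height (world z) of lid below 0.014 m and (angle between lid's own z axis and vertical below 0.1 rad or angle between lid's own z axis and vertical above 3.04 rad) and contact force between the fingers and lid below 0.05 N and linear speed of lid below 0.03 m/s), for 0.2 s.
3. the blue-capped vial is lifted clear of the case (z of vial_blue in the frame of case above 0.094 m), for 0.1 s.
At the end, for the whole second after the job is handed in: Lid flat on the bench (0.1 rad, either face up, under 14 mm high); blue vial upright (0.1 rad) on the tray's bare floor, within 60 mm (tray x) and 65 mm (tray y) of the middle of its bare half; the other vials in their holes, tilted under 0.25 rad; lid and blue vial still (height (world z) of lid below 0.014 m and (angle between lid's own z axis and vertical below 0.1 rad or angle between lid's own z axis and vertical above 3.04 rad) and linear speed of each of lid, vial_blue below 0.03 m/s and angle between vial_blue's own z axis and vertical below 0.1 rad and z of vial_blue in the frame of tray_bare between -0.004 and 0.0035 m and x of vial_blue in the frame of tray_bare between -0.06 and 0.06 m and y of vial_blue in the frame of tray_bare between -0.065 and 0.065 m and angle between each of vial_yellow, vial_white's own z axis and vertical below 0.25 rad and z of each of vial_yellow, vial_white in the frame of case below 0.014 m and horizontal distance between each of vial_yellow, vial_white and case below 0.065 m); the robot touches nothing.
It fails at once if the lid is forced: it bears on the case with more than 50 N (contact force between lid and case above 50 N).
It fails at once if the lid or the blue vial is dropped: not held, and moving faster than 0.8 m/s (lid) or 0.6 m/s (vial) ((contact force between the fingers and lid below 0.01 N and linear speed of lid above 0.8 m/s) or (contact force between the fingers and vial_blue below 0.01 N and linear speed of vial_blue above 0.6 m/s)).
It fails at once if the blue vial is tipped by more than 0.6 rad (angle between vial_blue's own z axis and vertical above 0.6 rad).
It fails at once if another vial is tipped by more than 0.5 rad or lifted by more than 30 mm (angle between any of vial_yellow, vial_white's own z axis and vertical above 0.5 rad or z of any of vial_yellow, vial_white in the frame of case above 0.036 m).
It fails at once if a bystander, the tray or the tile is shifted by more than 30 mm (distance of any of timer, tally, marker, oil, stain, rack, tray, tile from where it was at the start of the episode above 0.03 m).
It also fails if it takes over 64 s, if anything falls off the work surface, if the arm or the gripper's body presses on something with over 40 N, if the wrist force passes 120 N, or if a joint passes its speed limit or range.

## Working session

There is one attempt and no reset: what is moved stays moved. The work goes in short steps, Python scripts to look and compute and a shell command to move; the robot and the scene stay as the last step left them, time stands still between calls to the robot, and variables do not carry over. Pictures are saved under pics/ and viewed, at most 10 in all, crops included, and the job is handed in when it is done.

```bash
ls; mkdir -p pics; cat > h.py <<'E'
import numpy as np, cv2
from scipy.spatial.transform import Rotation as R
from plant import env
def px(c,p):
    T=np.linalg.inv(c["pose"]); q=T[:3,:3]@np.asarray(p)+T[:3,3]
    s=q[:2]/q[2]; s=s*(1+c["k1"]*(s@s)); return np.array([c["fx"]*s[0]+c["cx"],c["fy"]*s[1]+c["cy"]])
def ray(c,u,v,z):
    d=np.array([(u-c["cx"])/c["fx"],(v-c["cy"])/c["fy"]]); s=d.copy()
    for _ in range(20): s=d/(1+c["k1"]*(s@s))
    w=c["pose"][:3,:3]@np.array([s[0],s[1],1]); o=c["pose"][:3,3]
    return o+w*(z-o[2])/w[2]
def shift(p):  # world target TCP -> tool mm from present pose
    s=env.observe(); return R.from_quat(s["tcp_rot"]).inv().apply(np.asarray(p)-s["eef_pos"])*1000
E
python3 - <<'E'
from h import *
for n in ["scene","top"]:
    c=env.camera(n); cv2.imwrite(f"pics/{n}0.png",c["image"])
    print(n,c["fx"],c["k1"],c["pose"][:3,3].round(3))
    for o in ["case","case_mouth","lid","lid_lead","lid_trail","lid_scoop","tray","tray_bare","tile","timer","tally","marker","oil","stain","rack"]:
        r=env.tip_of(n,o); print(o,[(np.round(d["location"],3).tolist(),round(d["score"],2),px(c,d["location"]).round().astype(int).tolist()) for d in r[:3]])
s=env.observe(); print(s, R.from_quat(s["tcp_rot"]).as_matrix().round(3))
E
```

```text
pics
scene 369.0731734441301 0.01767059931665483 [1.244 0.071 0.745]
case [([0.467, 0.016, 0.0], 0.76, [231, 207])]
case_mouth [([0.446, 0.12, 0.079], 0.94, [267, 182]), ([0.763, 0.023, -0.005], 0.28, [230, 297])]
lid [([0.223, 0.297, -0.0], 0.84, [316, 157]), ([0.573, -0.187, 0.002], 0.79, [154, 235]), ([0.628, 0.131, 0.001], 0.78, [274, 250])]
lid_lead [([0.695, 0.115, -0.002], 0.96, [268, 272]), ([0.125, 0.266, 0.002], 0.92, [303, 141]), ([0.559, -0.119, 0.006], 0.86, [180, 230])]
lid_trail [([0.494, -0.073, 0.085], 0.91, [197, 192]), ([0.568, 0.148, 0.003], 0.87, [279, 232]), ([0.313, 0.322, 0.005], 0.87, [327, 172])]
lid_scoop [([0.186, 0.284, 0.008], 0.8, [310, 149]), ([0.656, 0.126, -0.005], 0.67, [272, 260]), ([0.462, 0.06, 0.089], 0.56, [246, 183])]
tray [([0.503, -0.39, -0.003], 0.71, [87, 219]), ([0.775, -0.092, 0.001], 0.56, [179, 302])]
tray_bare [([0.456, -0.387, 0.004], 0.95, [93, 205])]
tile [([0.556, -0.381, 0.004], 0.69, [83, 231])]
timer [([0.765, 0.023, 0.0], 0.62, [230, 297]), ([0.5, -0.388, 0.001], 0.46, [88, 217])]
tally []
marker [([0.704, -0.218, -0.002], 0.7
[... 1628 characters left out ...]
387e-05,
        1.46360654e+00, -2.15297634e-01]), 'dq': array([-8.57689189e-05,  2.21099742e-04,  1.66533511e-03, -1.42267924e-03,
        3.99668519e-04,  7.04823989e-04]), 'joint_torque': array([-9.60759007e-05, -4.48325229e+01, -2.31464553e+01, -1.90432747e-04,
        5.55015304e-04,  6.29569740e-05]), 'eef_pos': array([0.21760418, 0.50509861, 0.23134113]), 'tcp_rot': array([ 2.02001395e-01,  9.79385234e-01,  1.30015069e-05, -2.99347004e-06]), 'contact_force': array([-0.32899912, -0.0503325 , -0.4960933 ]), 'moment': array([-0.01320995, -0.00806243,  0.03358026]), 'grip_force': 0.0, 'opening': 0.08547390858393843} [[-0.918  0.396 -0.   ]
 [ 0.396  0.918  0.   ]
 [ 0.     0.    -1.   ]]
```

View pictures.

View pics/scene0.png

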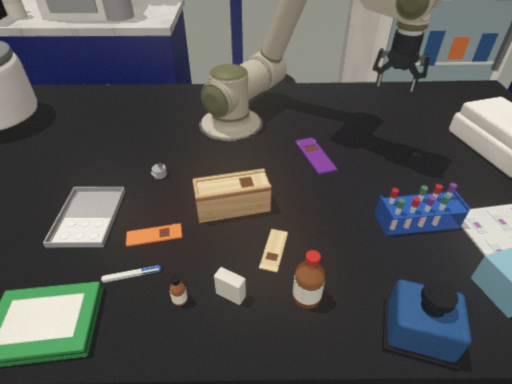

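```bash
python3 - <<'E'
import cv2
i=cv2.imread("pics/top0.png")[90:310,160:440]; cv2.imwrite("pics/top0c.png",cv2.resize(i,None,fx=2.7,fy=2.7,interpolation=cv2.INTER_CUBIC))
E
```

```text
(no output)
```

View pics/top0c.png

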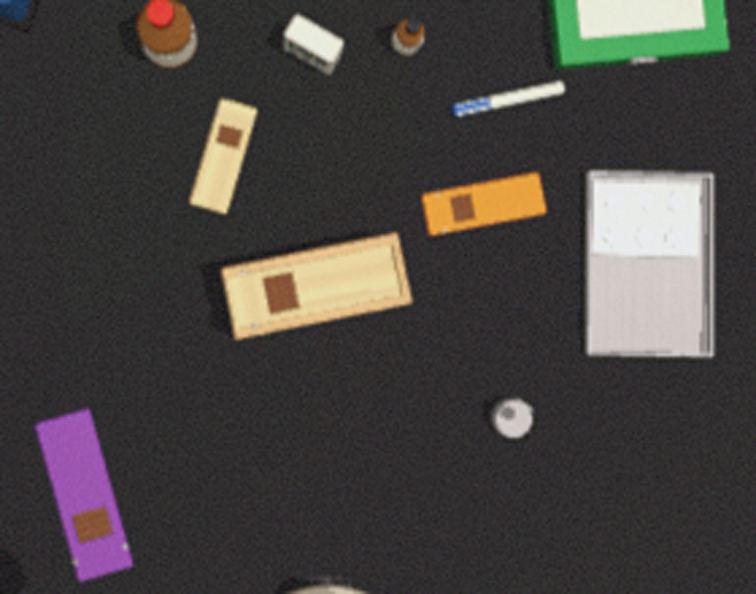

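Top crop: the case with its plywood lid is at crop (318,287), with the scoop at (281,293) towards +y. Look-alikes are the small plywood lid (224,155), the orange one (485,204) and the purple one (85,495). I choose the case's lid, the larger plain one. The steel tray is at (650,265), with its bare half below the tile.

```bash
python3 - <<'E'
from h import *
c=env.camera("top"); print(ray(c,264.1,198.5,.084), env.grip_depth)
print(shift([0.46,0.058,0.15]))
E
```

```text
[0.45733995 0.05977112 0.084     ] -0.0187
[-399.51882607 -314.70812107   81.31793789]
```

```bash
python3 -m creep '[{"tx":-32,"ty":-25,"tz":0,"spin":1},{"tx":-65,"ty":-51,"tz":0,"spin":2.5},{"tx":-98,"ty":-77,"tz":0,"spin":4},{"tx":-132,"ty":-104,"tz":5,"spin":5.5},{"tx":-165,"ty":-130,"tz":15,"spin":7},{"tx":-200,"ty":-157,"tz":25,"spin":8.5},{"tx":-235,"ty":-185,"tz":35,"spin":10},{"tx":-270,"ty":-212,"tz":45,"spin":11.06},{"tx":-305,"ty":-240,"tz":55,"spin":11.06},{"tx":-340,"ty":-267,"tz":65,"spin":11.06},{"tx":-372,"ty":-293,"tz":75,"spin":11.06},{"tx":-399,"ty":-315,"tz":81,"spin":11.06},{"tx":-399,"ty":-315,"tz":81,"spin":11.06},{"tx":-399,"ty":-315,"tz":81,"spin":11.06}]' -1 30
python3 - <<'E'
from h import *
c=env.camera("wrist"); cv2.imwrite("pics/w1.png",c["image"])
for o in ["lid_scoop","lid_lead","case_mouth","lid_trail","case","lid_catch"]:
    print(o,[(np.round(d["location"],3).tolist(),round(d["score"],2)) for d in env.tip_of("wrist",o)[:2]])
print(env.observe()["eef_pos"],R.from_quat(env.observe()["tcp_rot"]).as_matrix().round(3))
E
```

```text
t: 3.05
eef_pos: [0.4594, 0.0576, 0.1502]
tcp_rot: [0.634, 0.773, -0.0, -0.0]
contact_force: [0.2, 0.3, -0.5]
opening: 0.0001
grip_force: 0.0
lid_scoop [([0.654, 0.121, 0.003], 0.85), ([0.46, 0.058, 0.089], 0.67)]
lid_lead [([0.695, 0.114, 0.003], 0.69), ([0.447, 0.119, 0.089], 0.62)]
case_mouth [([0.447, 0.12, 0.075], 0.72)]
lid_trail [([0.567, 0.149, 0.003], 0.56)]
case []
lid_catch [([0.454, 0.095, 0.087], 0.8), ([0.676, 0.118, 0.002], 0.64)]
[0.45921499 0.05857005 0.15054762] [[-0.199  0.98   0.   ]
 [ 0.98   0.199 -0.   ]
 [-0.     0.    -1.   ]]
```

View pics/w1.png

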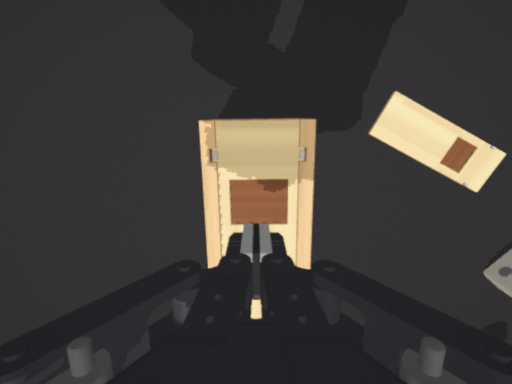

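The wrist view shows the case mouth at the top (row 119), the nibs at (213,155) and (302,155), and the scoop spanning columns 230–288 and rows 179–~225. The case is aligned with the tool.

```bash
python3 - <<'E'
from h import *
c=env.camera("wrist"); s=env.observe(); M=R.from_quat(s["tcp_rot"]).as_matrix()
for n,u,v,z in [("scoopfar",259,179,.088),("scoopL",230,200,.088),("scoopR",288,200,.088),("scoopnear",240,225,.086),("nibs",257.5,155,.089),("caseL",200,121,.094),("caseR",316,120,.094),("cL2",208,265,.094),("cR2",310.5,265,.094)]:
    p=ray(c,u,v,z); print(n,p.round(4),(M.T@(p-s["eef_pos"])*1000).round(1))
E
```

```text
scoopfar [0.4577 0.0787 0.088 ] [20.2  2.5 62.5]
scoopL [0.4394 0.0583 0.088 ] [  3.8 -19.5  62.5]
scoopR [0.4827 0.0671 0.088 ] [ 3.8 24.6 62.5]
scoopnear [0.4507 0.0391 0.086 ] [-17.3 -12.3  64.5]
nibs [0.453  0.0962 0.089 ] [38.2  1.3 61.5]
caseL [0.4096 0.1118 0.094 ] [ 62.1 -38.2  56.5]
caseR [0.4873 0.1283 0.094 ] [62.9 41.3 56.5]
cL2 [0.4321 0.0043 0.094 ] [-47.7 -37.4  56.5]
cR2 [0.511  0.0203 0.094 ] [-47.6  43.2  56.5]
```

```bash
python3 -m creep '[{"tx":2,"ty":1,"tz":25,"spin":-0.14},{"tx":4,"ty":2.3,"tz":45,"spin":-0.14},{"tx":4,"ty":2.3,"tz":56,"spin":-0.14},{"tx":4,"ty":2.3,"tz":61,"spin":-0.14},{"tx":4,"ty":2.3,"tz":64,"spin":-0.14},{"tx":4,"ty":2.3,"tz":65.5,"spin":-0.14},{"tx":4,"ty":2.3,"tz":66.5,"spin":-0.14},{"tx":4,"ty":2.3,"tz":66.5,"spin":-0.14}]'
```

```text
t: 4.25
eef_pos: [0.461, 0.0624, 0.0843]
tcp_rot: [0.629, 0.778, 0.0, 0.0]
contact_force: [-1.7, -0.1, 4.5]
opening: 0.0001
grip_force: 2.1
```

```bash
python3 -m creep '[{"tz":0.7},{"tz":1.4},{"tz":2},{"tz":2},{"tz":2}]'
```

```text
invalid input
```

```bash
python3 -m creep '[{"tx":0,"ty":0,"tz":0.7,"spin":0},{"tx":0,"ty":0,"tz":1.4,"spin":0},{"tx":0,"ty":0,"tz":2,"spin":0},{"tx":0,"ty":0,"tz":2,"spin":0},{"tx":0,"ty":0,"tz":2,"spin":0}]'
```

```text
t: 4.75
eef_pos: [0.4611, 0.0624, 0.0825]
tcp_rot: [0.629, 0.778, 0.0, 0.0]
contact_force: [-3.1, 0.8, 8.8]
opening: -0.0
grip_force: 4.8
```

```bash
python3 -m creep '[{"tx":0,"ty":0,"tz":0.7,"spin":0},{"tx":0,"ty":0,"tz":0.9,"spin":0},{"tx":1.5,"ty":0,"tz":0.9,"spin":0},{"tx":3,"ty":0,"tz":0.9,"spin":0},{"tx":4.5,"ty":0,"tz":0.9,"spin":0},{"tx":6,"ty":0,"tz":0.9,"spin":0}]'
```

```text
t: 5.35
eef_pos: [0.4612, 0.0665, 0.0825]
tcp_rot: [0.628, 0.778, -0.0, 0.003]
contact_force: [-1.9, -10.1, 14.7]
opening: 0.0002
grip_force: 7.6
```

```bash
python3 -m creep '[{"tx":1.5,"ty":0,"tz":0,"spin":0},{"tx":3,"ty":0,"tz":0,"spin":0},{"tx":4.5,"ty":0,"tz":0,"spin":0},{"tx":6,"ty":0,"tz":0,"spin":0},{"tx":7.5,"ty":0,"tz":0,"spin":0},{"tx":9,"ty":0,"tz":0,"spin":0}]'
```

```text
t: 5.95
eef_pos: [0.4593, 0.0753, 0.0825]
tcp_rot: [0.628, 0.778, -0.0, 0.003]
contact_force: [-1.5, -11.7, 16.2]
opening: 0.0001
grip_force: 7.7
```

```bash
python3 -m creep '[{"tx":2.5,"ty":0,"tz":0,"spin":0},{"tx":5,"ty":0,"tz":0,"spin":0},{"tx":7.5,"ty":0,"tz":0,"spin":0},{"tx":10,"ty":0,"tz":0,"spin":0},{"tx":12.5,"ty":0,"tz":0,"spin":0},{"tx":15,"ty":0,"tz":0,"spin":0},{"tx":17.5,"ty":0,"tz":0,"spin":0},{"tx":20,"ty":0,"tz":0,"spin":0},{"tx":22.5,"ty":0,"tz":0,"spin":0},{"tx":25,"ty":0,"tz":0,"spin":0}]'
python3 - <<'E'
from h import *
c=env.camera("wrist"); cv2.imwrite("pics/w2.png",c["image"])
E
```

```text
t: 6.95
eef_pos: [0.4541, 0.0999, 0.0825]
tcp_rot: [0.628, 0.778, 0.0, 0.003]
contact_force: [-0.7, -11.7, 16.1]
opening: 0.0001
grip_force: 7.9
```

View pics/w2.png

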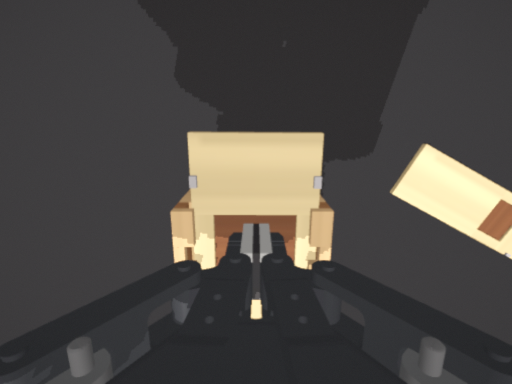

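The lid's end stands out about 33 mm and both nibs, at (192,182) and (318,182), are clear of the case. I'll push on with less downward force.

```bash
python3 -m creep '[{"tx":4,"ty":0,"tz":-0.3,"spin":0},{"tx":8,"ty":0,"tz":-0.5,"spin":0},{"tx":12,"ty":0,"tz":-0.6,"spin":0},{"tx":16,"ty":0,"tz":-0.6,"spin":0},{"tx":20,"ty":0,"tz":-0.6,"spin":0},{"tx":24,"ty":0,"tz":-0.6,"spin":0},{"tx":28,"ty":0,"tz":-0.6,"spin":0},{"tx":32,"ty":0,"tz":-0.6,"spin":0},{"tx":36,"ty":0,"tz":-0.6,"spin":0},{"tx":40,"ty":0,"tz":-0.6,"spin":0},{"tx":44,"ty":0,"tz":-0.6,"spin":0}]'
```

```text
t: 8.1
eef_pos: [0.444, 0.1441, 0.0819]
tcp_rot: [0.629, 0.778, 0.0, 0.001]
contact_force: [1.6, -4.7, 3.7]
opening: -0.0
grip_force: 2.7
```

```bash
python3 -m creep '[{"tx":-1,"ty":0,"tz":-3,"spin":0},{"tx":-2,"ty":0,"tz":-20,"spin":0},{"tx":-5,"ty":0,"tz":-45,"spin":0},{"tx":-8,"ty":0,"tz":-45,"spin":0},{"tx":-8,"ty":0,"tz":-45,"spin":0},{"tx":-8,"ty":0,"tz":-45,"spin":0},{"tx":-8,"ty":0,"tz":-45,"spin":0},{"tx":-8,"ty":0,"tz":-45,"spin":0}]' 1 60
python3 - <<'E'
from h import *
c=env.camera("wrist"); cv2.imwrite("pics/w3.png",c["image"])
for o in ["lid_scoop","lid_lead","case_mouth"]:
    print(o,[(np.round(d["location"],3).tolist(),round(d["score"],2),shift(d["location"]).round(1).tolist()) for d in env.tip_of("wrist",o)[:3]])
E
```

```text
t: 8.9
eef_pos: [0.4447, 0.1367, 0.126]
tcp_rot: [0.629, 0.778, -0.0, -0.001]
contact_force: [-0.4, 0.3, 0.0]
opening: 0.0854
grip_force: 0.0
lid_scoop [([0.651, 0.125, 0.004], 0.8, [-54.8, 198.9, 122.1]), ([0.444, 0.134, 0.088], 0.77, [-2.5, -1.7, 38.6]), ([0.452, 0.1, 0.084], 0.66, [-37.6, -0.4, 42.0])]
lid_lead [([0.43, 0.196, 0.085], 0.89, [61.0, -2.5, 41.3]), ([0.694, 0.116, 0.002], 0.65, [-72.5, 239.5, 124.4])]
case_mouth []
```

View pics/w3.png

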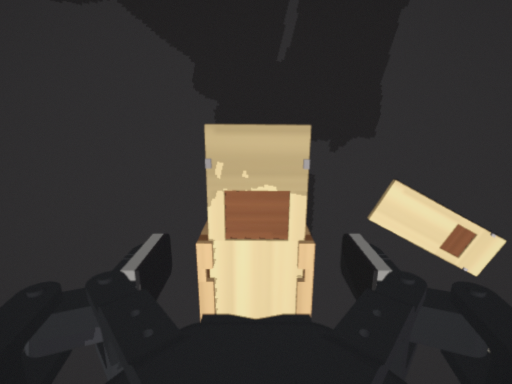

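The scoop shows at (257,215) and the lid edges at columns 206–311, centred between the fingers. The pads lie beyond the mouth (row ~235).

```bash
python3 -m creep '[{"tx":1,"ty":0,"tz":25,"spin":0},{"tx":2,"ty":0,"tz":45,"spin":0},{"tx":2,"ty":0,"tz":55,"spin":0},{"tx":2,"ty":0,"tz":59,"spin":0},{"tx":2,"ty":0,"tz":59,"spin":0}]'
python3 -m creep '[{"tx":0,"ty":0,"tz":0,"spin":0},{"tx":0,"ty":0,"tz":0,"spin":0},{"tx":0,"ty":0,"tz":0,"spin":0},{"tx":0,"ty":0,"tz":0,"spin":0},{"tx":0,"ty":0,"tz":0,"spin":0},{"tx":0,"ty":0,"tz":0,"spin":0}]' -1 50
```

```text
t: 9.6
eef_pos: [0.4447, 0.1385, 0.0675]
tcp_rot: [0.629, 0.778, -0.0, -0.0]
contact_force: [-0.2, -0.0, -0.2]
opening: 0.0856
grip_force: 0.0
t: 10.2
eef_pos: [0.4449, 0.1386, 0.0678]
tcp_rot: [0.629, 0.778, 0.0, 0.0]
contact_force: [1.9, -0.7, 2.2]
opening: 0.0648
grip_force: 55.9
```

```bash
python3 -m creep '[{"tx":4,"ty":0,"tz":0,"spin":0},{"tx":9,"ty":0,"tz":0,"spin":0},{"tx":14,"ty":0,"tz":0,"spin":0},{"tx":20,"ty":0,"tz":0,"spin":0},{"tx":26,"ty":0,"tz":0,"spin":0},{"tx":32,"ty":0,"tz":0,"spin":0}]'
```

```text
t: 10.8
eef_pos: [0.4376, 0.1704, 0.0675]
tcp_rot: [0.629, 0.778, -0.0, -0.0]
contact_force: [0.5, -2.4, 1.6]
opening: 0.0645
grip_force: 55.8
```

```bash
python3 -m creep '[{"tx":6,"ty":0,"tz":0,"spin":0},{"tx":12,"ty":0,"tz":0,"spin":0},{"tx":18,"ty":0,"tz":0,"spin":0},{"tx":24,"ty":0,"tz":0,"spin":0},{"tx":30,"ty":0,"tz":0,"spin":0},{"tx":36,"ty":0,"tz":0,"spin":0}]'
```

```text
t: 11.4
eef_pos: [0.4301, 0.2055, 0.0675]
tcp_rot: [0.629, 0.778, -0.0, -0.0]
contact_force: [0.1, -2.6, 1.0]
opening: 0.0647
grip_force: 55.7
```

```bash
python3 -m creep '[{"tx":6,"ty":0,"tz":0,"spin":0},{"tx":12,"ty":0,"tz":0,"spin":0},{"tx":18,"ty":0,"tz":0,"spin":0},{"tx":24,"ty":0,"tz":0,"spin":0},{"tx":30,"ty":0,"tz":0,"spin":0},{"tx":36,"ty":0,"tz":0,"spin":0},{"tx":42,"ty":0,"tz":0,"spin":0},{"tx":48,"ty":0,"tz":0,"spin":0},{"tx":54,"ty":0,"tz":0,"spin":0},{"tx":60,"ty":0,"tz":0,"spin":0},{"tx":70,"ty":0,"tz":-2,"spin":0},{"tx":80,"ty":0,"tz":-4,"spin":0},{"tx":80,"ty":0,"tz":-4,"spin":0}]'
python3 - <<'E'
from h import *
c=env.camera("scene"); cv2.imwrite("pics/s4.png",cv2.resize(c["image"][80:300,180:460],None,fx=2.5,fy=2.5))
for o in ["lid","lid_lead","lid_trail"]:
    print(o,[(np.round(d["location"],3).tolist(),round(d["score"],2)) for d in env.tip_of("scene",o)[:4]])
E
```

```text
t: 12.7
eef_pos: [0.4134, 0.2845, 0.0719]
tcp_rot: [0.628, 0.778, 0.0, 0.0]
contact_force: [0.0, 0.5, -0.8]
opening: 0.0648
grip_force: 55.6
lid [([0.573, -0.184, -0.001], 0.96), ([0.42, 0.242, 0.083], 0.92), ([0.63, 0.13, 0.0], 0.91), ([0.22, 0.298, -0.002], 0.82)]
lid_lead [([0.4, 0.34, 0.094], 0.94), ([0.696, 0.112, -0.001], 0.9), ([0.558, -0.115, 0.001], 0.86), ([0.121, 0.269, 0.004], 0.79)]
lid_trail [([0.444, 0.152, 0.086], 0.94), ([0.565, 0.149, 0.004], 0.94), ([0.314, 0.317, 0.003], 0.87)]
```

View pics/s4.png

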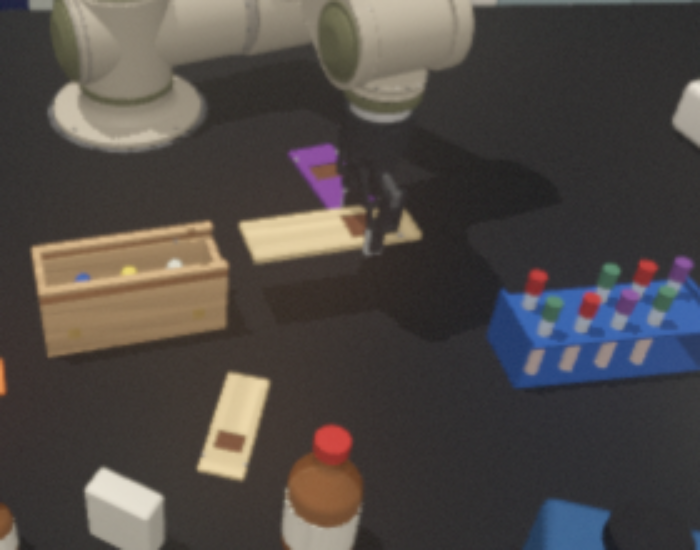

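The lid is out and level in the gripper (crop 330,232). The open case shows the caps blue, yellow and white at crop (83,279), (129,270) and (174,264), so blue sits in the -y hole.

```bash
python3 -m creep '[{"tx":0,"ty":4,"tz":10,"spin":0},{"tx":0,"ty":8,"tz":22,"spin":0},{"tx":0,"ty":12,"tz":35,"spin":0},{"tx":0,"ty":14,"tz":47,"spin":0},{"tx":0,"ty":14,"tz":57,"spin":0},{"tx":0,"ty":14,"tz":64,"spin":0},{"tx":0,"ty":14,"tz":68,"spin":0},{"tx":0,"ty":14,"tz":70,"spin":0},{"tx":0,"ty":14,"tz":70,"spin":0}]'
```

```text
t: 13.8
eef_pos: [0.4272, 0.2863, 0.0016]
tcp_rot: [0.629, 0.778, 0.0, 0.0]
contact_force: [-0.2, 0.3, -0.7]
opening: 0.0647
grip_force: 55.6
```

```bash
python3 -m creep '[{"tx":0,"ty":0,"tz":1,"spin":0},{"tx":0,"ty":0,"tz":2,"spin":0},{"tx":0,"ty":0,"tz":3,"spin":0},{"tx":0,"ty":0,"tz":4,"spin":0}]'
```

```text
t: 14.2
eef_pos: [0.4273, 0.2862, -0.0025]
tcp_rot: [0.629, 0.778, 0.0, 0.0]
contact_force: [-0.1, -0.4, -0.4]
opening: 0.0647
grip_force: 55.6
```

```bash
python3 -m creep '[{"tx":0,"ty":0,"tz":1,"spin":0},{"tx":0,"ty":0,"tz":2,"spin":0},{"tx":0,"ty":0,"tz":3,"spin":0},{"tx":0,"ty":0,"tz":3,"spin":0}]'
```

```text
t: 14.6
eef_pos: [0.4272, 0.2862, -0.0056]
tcp_rot: [0.629, 0.778, -0.0, -0.0]
contact_force: [-0.2, 0.5, -0.8]
opening: 0.0645
grip_force: 55.6
```

```bash
python3 -m creep '[{"tx":0,"ty":0,"tz":0.7,"spin":0},{"tx":0,"ty":0,"tz":1.4,"spin":0},{"tx":0,"ty":0,"tz":1.4,"spin":0}]'
```

```text
t: 14.9
eef_pos: [0.4273, 0.2863, -0.0061]
tcp_rot: [0.629, 0.778, 0.0, 0.0]
contact_force: [-2.5, -2.2, 9.9]
opening: 0.0645
grip_force: 61.2
```

```bash
python3 -m creep '[{"tx":0,"ty":0,"tz":-1,"spin":0},{"tx":0,"ty":0,"tz":-1,"spin":0},{"tx":0,"ty":0,"tz":-1,"spin":0},{"tx":0,"ty":0,"tz":-1,"spin":0},{"tx":0,"ty":0,"tz":-1,"spin":0}]' 1
python3 - <<'E'
from h import *
c=env.camera("wrist"); cv2.imwrite("pics/w5.png",c["image"])
E
```

```text
t: 15.4
eef_pos: [0.4272, 0.2862, -0.006]
tcp_rot: [0.629, 0.778, -0.0, -0.0]
contact_force: [0.1, -0.3, -0.2]
opening: 0.085
grip_force: 0.0
```

View pics/w5.png

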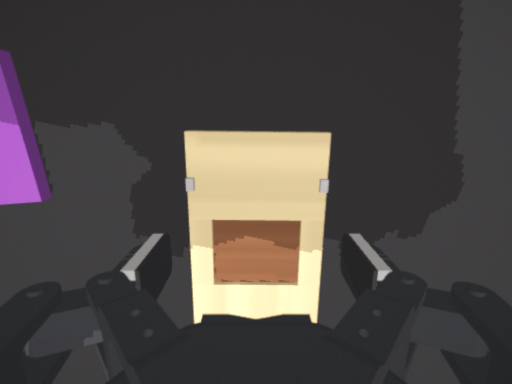

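The lid lies free on the bench between the open fingers, its front edge at row 131. Next, lift and locate the blue vial.

```bash
python3 -m creep '[{"tx":0,"ty":0,"tz":-15,"spin":0},{"tx":0,"ty":0,"tz":-55,"spin":0},{"tx":0,"ty":0,"tz":-105,"spin":0},{"tx":0,"ty":0,"tz":-155,"spin":0},{"tx":0,"ty":0,"tz":-200,"spin":0},{"tx":0,"ty":0,"tz":-200,"spin":0}]'
python3 - <<'E'
from h import *
print(env.observe()["qpos"].round(3))
for n in ["top","scene"]:
  env.camera(n)
  for o in ["vial_blue_cap","vial_blue","vial_yellow","vial_white","case","case_mouth","tray","tray_bare","lid"]:
    print(n,o,[(np.round(d["location"],3).tolist(),round(d["score"],2),shift(d["location"]).round().tolist()) for d in env.tip_of(n,o)[:4]])
E
```

```text
t: 16.05
eef_pos: [0.4292, 0.2871, 0.1999]
tcp_rot: [0.629, 0.778, 0.005, 0.003]
contact_force: [0.2, 0.5, -0.8]
opening: 0.0851
grip_force: 0.0
[0.36  0.343 1.452 0.    1.335 0.149]
top vial_blue_cap [([0.484, -0.035, 0.058], 0.41, [-326.0, -12.0, 136.0]), ([0.468, 0.019, 0.003], 0.39, [-270.0, -16.0, 191.0])]
top vial_blue [([0.447, 0.12, 0.077], 0.61, [-167.0, -15.0, 116.0]), ([0.477, -0.03, 0.005], 0.36, [-319.0, -17.0, 189.0]), ([0.503, -0.388, 0.003], 0.24, [-675.0, -67.0, 190.0])]
top vial_yellow [([0.456, 0.07, 0.005], 0.75, [-217.0, -15.0, 188.0]), ([0.469, 0.019, 0.005], 0.39, [-270.0, -14.0, 188.0])]
top vial_white [([0.457, 0.068, 0.005], 0.62, [-219.0, -16.0, 188.0])]
top case [([0.468, 0.018, -0.003], 0.95, [-270.0, -15.0, 196.0]), ([0.772, 0.197, -0.002], 0.32, [-159.0, 320.0, 194.0])]
top case_mouth [([0.449, 0.12, 0.081], 0.73, [-167.0, -13.0, 112.0])]
top tray [([0.502, -0.386, -0.002], 0.7, [-673.0, -67.0, 195.0])]
top tray_bare [([0.451, -0.382, 0.003], 0.8, [-659.0, -116.0, 191.0])]
top lid [([0.631, 0.131, 0.001], 0.79, [-194.0, 167.0, 192.0]), ([0.57, -0.19, 0.002], 0.79, [-496.0, 40.0, 191.0]), ([0.438, 0.246, 0.0], 0.66, [-41.0, 2.0, 193.0])]
scene vial_blue_cap [([0.532, 0.531, -0.001], 0.36, [217.0, 154.0, 194.0])]
scene vial_blue []
scene vial_yellow []
scene vial_white []
scene case [([0.47, 0.022, -0.0], 0.56, [-267.0, -13.0, 194.0]), ([0.706, -0.215, 0.001], 0.26, [-548.0, 167.0, 193.0])]
scene case_mouth [([0.443, 0.12, 0.077], 0.6, [-165.0, -19.0, 117.0])]
scene tray [([0.5, -0.392, 0.001], 0.58, [-678.0, -71.0, 193.0])]
scene tray_bare [([0.453, -0.388, 0.004], 0.56, [-664.0, -116.0, 190.0]), ([0.533, 0.53, 0.001], 0.27, [216.0, 155.0, 193.0])]
scene lid [([0.628, 0.13, -0.002], 0.92, [-194.0, 163.0, 196.0]), ([0.22, 0.296, -0.002], 0.77, [53.0, -200.0, 196.0]), ([0.432, 0.241, 0.0], 0.62, [-45.0, -4.0, 194.0]), ([0.575, -0.185, 0.002], 0.6, [-491.0, 46.0, 192.0])]
```

```bash
python3 -m creep '[{"tx":-27,"ty":-1,"tz":0,"spin":1.5},{"tx":-54,"ty":-3,"tz":0,"spin":3},{"tx":-81,"ty":-4,"tz":0,"spin":4.5},{"tx":-108,"ty":-5,"tz":0,"spin":6},{"tx":-135,"ty":-6,"tz":0,"spin":7.5},{"tx":-162,"ty":-8,"tz":0,"spin":9},{"tx":-189,"ty":-9,"tz":0,"spin":10.5},{"tx":-216,"ty":-10,"tz":0,"spin":12},{"tx":-243,"ty":-12,"tz":0,"spin":13.5},{"tx":-270,"ty":-14,"tz":0,"spin":15},{"tx":-297,"ty":-15,"tz":10,"spin":16.5},{"tx":-323,"ty":-16,"tz":20,"spin":18},{"tx":-323,"ty":-16,"tz":30,"spin":18},{"tx":-323,"ty":-16,"tz":30,"spin":18}]'
python3 - <<'E'
from h import *
c=env.camera("wrist"); cv2.imwrite("pics/w6.png",c["image"])
for o in ["vial_blue_cap","vial_blue","vial_yellow","vial_white","case"]:
    print(o,[(np.round(d["location"],3).tolist(),round(d["score"],2),shift(d["location"]).round(1).tolist()) for d in env.tip_of("wrist",o)[:3]])
E
```

```text
t: 18.45
eef_pos: [0.4786, -0.0329, 0.163]
tcp_rot: [0.994, 0.106, -0.001, -0.001]
contact_force: [0.2, 0.9, -1.1]
opening: 0.0854
grip_force: 0.0
vial_blue_cap [([0.48, -0.035, 0.06], 0.72, [-0.2, 2.8, 104.5]), ([0.471, 0.02, 0.006], 0.36, [2.9, -53.1, 158.6])]
vial_blue [([0.48, -0.027, 0.012], 0.7, [1.8, -4.5, 153.1])]
vial_yellow [([0.471, 0.022, 0.004], 0.55, [3.1, -54.5, 160.6])]
vial_white [([0.454, 0.074, 0.008], 0.59, [-2.5, -108.8, 156.2])]
case [([0.47, 0.02, -0.001], 0.89, [1.7, -53.1, 165.5])]
```

View pics/w6.png

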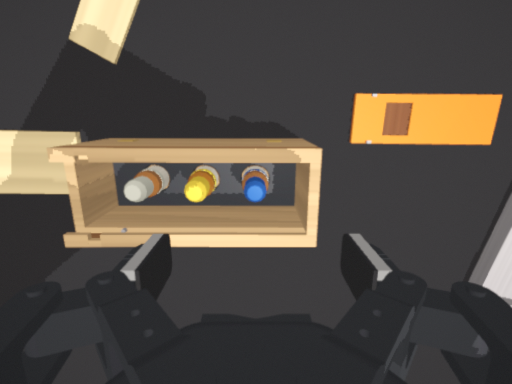

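Wrist view: blue cap at (255,190) in line with the fingers' centre (257), yellow at (200,185), white at (142,187); case edges run level.

```bash
python3 - <<'E'
from h import *
c=env.camera("wrist"); s=env.observe(); M=R.from_quat(s["tcp_rot"]).as_matrix()
im=c["image"].astype(int); m=(im[...,0]>120)&(im[...,2]<80)
v,u=np.nonzero(m); print(u.mean(),v.mean(),len(u),u.min(),u.max(),v.min(),v.max())
for n,a,b,z in [("cap",u.mean(),v.mean(),.066),("far",220,139,.094),("near",220,246,.094),("right",320,150,.094),("innerright",297,190,.094)]:
    p=ray(c,a,b,z); print(n,p.round(4),(M.T@(p-s["eef_pos"])*1000).round(1))
E
```

```text
254.71080139372822 188.5226480836237 287 244 265 171 202
cap [ 0.4824 -0.0305  0.066 ] [ 3.4 -1.3 98.6]
far [0.5213 0.0042 0.094 ] [ 48.7 -27.   70.6]
near [ 0.4355 -0.0114  0.094 ] [-38.5 -29.8  70.5]
right [ 0.5292 -0.0709  0.094 ] [40.6 48.1 70.6]
innerright [ 0.4953 -0.0617  0.094 ] [ 9.4 32.  70.6]
```

```bash
python3 -m creep '[{"tx":3,"ty":-1,"tz":20,"spin":0},{"tx":3,"ty":-1,"tz":35,"spin":0},{"tx":3,"ty":-1,"tz":45,"spin":0},{"tx":3,"ty":-1,"tz":50,"spin":0},{"tx":3,"ty":-1,"tz":50,"spin":0}]' -0.1 30
```

```text
t: 19.3
eef_pos: [0.4819, -0.0313, 0.1139]
tcp_rot: [0.994, 0.105, -0.0, -0.0]
contact_force: [0.0, 0.5, -0.3]
opening: 0.0384
grip_force: 0.0
```

```bash
python3 -m creep '[{"tx":0,"ty":0,"tz":12,"spin":0},{"tx":0,"ty":0,"tz":24,"spin":0},{"tx":0,"ty":0,"tz":36,"spin":0},{"tx":0,"ty":0,"tz":46,"spin":0},{"tx":0,"ty":0,"tz":54,"spin":0},{"tx":0,"ty":0,"tz":60,"spin":0},{"tx":0,"ty":0,"tz":64,"spin":0},{"tx":0,"ty":0,"tz":66,"spin":0},{"tx":0,"ty":0,"tz":66,"spin":0}]'
```

```text
t: 20.2
eef_pos: [0.4824, -0.0316, 0.0497]
tcp_rot: [0.994, 0.105, 0.001, 0.001]
contact_force: [-5.8, 1.2, 17.0]
opening: 0.0384
grip_force: 7.8
```

```bash
python3 -c "
from h import *
s=env.observe();print(s['contact_force'],s['moment'])"
python3 -m creep '[{"tx":0,"ty":0,"tz":-2,"spin":0},{"tx":0,"ty":0,"tz":-4,"spin":0},{"tx":0,"ty":0,"tz":-4,"spin":0}]'
python3 - <<'E'
from h import *
s=env.observe();print(s['contact_force'],s['moment'],s["grip_force"])
c=env.camera("wrist"); cv2.imwrite("pics/w7.png",c["image"])
E
```

```text
[-5.75794121  1.16586136 17.02685371] [-0.54067173  0.63951027 -0.23720362]
t: 20.5
eef_pos: [0.4822, -0.0314, 0.0524]
tcp_rot: [0.994, 0.105, 0.0, 0.0]
contact_force: [0.8, -0.2, 0.1]
opening: 0.0384
grip_force: 0.0
[ 0.7807749  -0.15866352  0.06792276] [0.0205642  0.05835905 0.02040053] 0.0
```

View pics/w7.png

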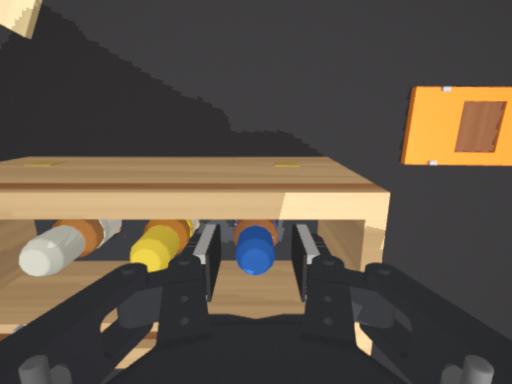

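The fingers flank the blue cap (255,250), with yellow at (155,250) clear of the left finger. It sits deep enough on the cap, so close here.

```bash
python3 -m creep '[{"tx":0,"ty":0,"tz":0,"spin":0},{"tx":0,"ty":0,"tz":0,"spin":0},{"tx":0,"ty":0,"tz":0,"spin":0},{"tx":0,"ty":0,"tz":0,"spin":0},{"tx":0,"ty":0,"tz":0,"spin":0}]' -1 30
python3 -m creep '[{"tx":0,"ty":0,"tz":-4,"spin":0},{"tx":0,"ty":0,"tz":-10,"spin":0},{"tx":0,"ty":0,"tz":-18,"spin":0},{"tx":0,"ty":0,"tz":-26,"spin":0},{"tx":0,"ty":0,"tz":-36,"spin":0},{"tx":0,"ty":0,"tz":-48,"spin":0},{"tx":0,"ty":0,"tz":-62,"spin":0},{"tx":0,"ty":0,"tz":-80,"spin":0},{"tx":0,"ty":0,"tz":-100,"spin":0},{"tx":0,"ty":0,"tz":-120,"spin":0},{"tx":0,"ty":0,"tz":-120,"spin":0},{"tx":0,"ty":0,"tz":-120,"spin":0}]'
python3 - <<'E'
from h import *
s=env.observe()
env.camera("scene"); env.camera("top")
for o in ["vial_blue","tray_bare","tray","vial_yellow","vial_white"]:
  for n in ["scene","top"]:
    print(o,[(np.round(d["location"],3).tolist(),round(d["score"],2)) for d in env.tip_of(n,o)[:2]])
print(shift([0.452,-0.385,0.173]),s["qpos"].round(2),s["opening"])
E
```

```text
t: 21.05
eef_pos: [0.4819, -0.0314, 0.0521]
tcp_rot: [0.994, 0.105, -0.0, -0.0]
contact_force: [0.6, 0.4, 1.0]
opening: 0.0183
grip_force: 29.3
t: 22.25
eef_pos: [0.4818, -0.0313, 0.1722]
tcp_rot: [0.994, 0.105, 0.0, 0.0]
contact_force: [-0.6, 0.2, -1.1]
opening: 0.0182
grip_force: 29.3
vial_blue [([0.48, -0.03, 0.128], 0.77)]
vial_blue []
tray_bare [([0.457, -0.388, 0.006], 0.7)]
tray_bare [([0.452, -0.383, 0.004], 0.93)]
tray [([0.502, -0.391, -0.002], 0.76), ([0.316, -0.216, 0.004], 0.37)]
tray [([0.503, -0.384, 0.003], 0.97)]
vial_yellow [([0.48, -0.031, 0.128], 0.56), ([0.533, 0.529, -0.002], 0.4)]
vial_yellow [([0.437, 0.247, 0.0], 0.2)]
vial_white [([0.455, -0.387, 0.006], 0.56), ([0.467, 0.019, 0.001], 0.45)]
vial_white [([0.456, 0.066, 0.004], 0.44)]
[-103.37083442  339.54736154   -0.97773679] [-0.31  0.32  1.58  0.    1.24  1.05] 0.018167871007418953
```

```bash
python3 -m creep '[{"tx":-4,"ty":12,"tz":0,"spin":0},{"tx":-12,"ty":38,"tz":0,"spin":0},{"tx":-21,"ty":68,"tz":0,"spin":0},{"tx":-31,"ty":100,"tz":0,"spin":0},{"tx":-41,"ty":132,"tz":0,"spin":0},{"tx":-51,"ty":164,"tz":0,"spin":0},{"tx":-61,"ty":196,"tz":0,"spin":0},{"tx":-71,"ty":228,"tz":0,"spin":0},{"tx":-81,"ty":260,"tz":0,"spin":0},{"tx":-90,"ty":290,"tz":0,"spin":0},{"tx":-98,"ty":316,"tz":0,"spin":0},{"tx":-103,"ty":333,"tz":0,"spin":0},{"tx":-105,"ty":340,"tz":0,"spin":0},{"tx":-105,"ty":340,"tz":0,"spin":0}]'
python3 -m creep '[{"tx":0,"ty":0,"tz":15,"spin":0},{"tx":0,"ty":0,"tz":35,"spin":0},{"tx":0,"ty":0,"tz":55,"spin":0},{"tx":0,"ty":0,"tz":75,"spin":0},{"tx":0,"ty":0,"tz":92,"spin":0},{"tx":0,"ty":0,"tz":105,"spin":0},{"tx":0,"ty":0,"tz":112,"spin":0},{"tx":0,"ty":0,"tz":117,"spin":0},{"tx":0,"ty":0,"tz":120,"spin":0},{"tx":0,"ty":0,"tz":120,"spin":0}]'
```

```text
t: 24.25
eef_pos: [0.45, -0.3866, 0.1718]
tcp_rot: [0.995, 0.105, -0.0, -0.0]
contact_force: [0.3, -0.1, -0.7]
opening: 0.0185
grip_force: 29.4
t: 25.25
eef_pos: [0.4506, -0.3858, 0.0523]
tcp_rot: [0.994, 0.105, 0.0, 0.0]
contact_force: [0.4, 0.4, 0.3]
opening: 0.0182
grip_force: 29.4
```

```bash
python3 -m creep '[{"tx":0,"ty":0,"tz":1,"spin":0},{"tx":0,"ty":0,"tz":2,"spin":0},{"tx":0,"ty":0,"tz":3,"spin":0},{"tx":0,"ty":0,"tz":3,"spin":0}]'
```

```text
t: 25.65
eef_pos: [0.4505, -0.3858, 0.0491]
tcp_rot: [0.994, 0.105, -0.0, -0.0]
contact_force: [-0.4, 1.5, -1.7]
opening: 0.0185
grip_force: 29.4
```

```bash
python3 -m creep '[{"tx":0,"ty":0,"tz":0.5,"spin":0},{"tx":0,"ty":0,"tz":1,"spin":0},{"tx":0,"ty":0,"tz":1,"spin":0}]'
```

```text
t: 25.95
eef_pos: [0.4505, -0.3858, 0.0481]
tcp_rot: [0.994, 0.105, 0.0, 0.0]
contact_force: [0.1, 0.2, 0.4]
opening: 0.0183
grip_force: 29.4
```

```bash
python3 -m creep '[{"tx":0,"ty":0,"tz":0.5,"spin":0},{"tx":0,"ty":0,"tz":1,"spin":0},{"tx":0,"ty":0,"tz":1,"spin":0}]'
```

```text
t: 26.25
eef_pos: [0.4507, -0.3859, 0.048]
tcp_rot: [0.994, 0.105, 0.0, 0.0]
contact_force: [-2.2, 2.2, 8.0]
opening: 0.0188
grip_force: 30.1
```

```bash
python3 -m creep '[{"tx":0,"ty":0,"tz":-0.8,"spin":0},{"tx":0,"ty":0,"tz":-0.8,"spin":0}]' && python3 -m creep '[{"tx":0,"ty":0,"tz":0,"spin":0},{"tx":0,"ty":0,"tz":0,"spin":0},{"tx":0,"ty":0,"tz":0,"spin":0},{"tx":0,"ty":0,"tz":0,"spin":0}]' 0 && python3 -m creep '[{"tx":0,"ty":0,"tz":-8,"spin":0},{"tx":0,"ty":0,"tz":-25,"spin":0},{"tx":0,"ty":0,"tz":-50,"spin":0},{"tx":0,"ty":0,"tz":-90,"spin":0},{"tx":0,"ty":0,"tz":-130,"spin":0},{"tx":0,"ty":0,"tz":-150,"spin":0},{"tx":0,"ty":0,"tz":-150,"spin":0}]'
python3 - <<'E'
from h import *
c=env.camera("scene"); cv2.imwrite("pics/s8.png",cv2.resize(c["image"][110:310,20:350],None,fx=2.4,fy=2.4))
for o in ["vial_blue","tray_bare","lid","vial_white","vial_yellow"]:
    print(o,[(np.round(d["location"],3).tolist(),round(d["score"],2)) for d in env.tip_of("scene",o)[:4]])
E
```

```text
t: 26.45
eef_pos: [0.4506, -0.3859, 0.0481]
tcp_rot: [0.994, 0.105, 0.0, 0.0]
contact_force: [-0.9, -0.7, 2.8]
opening: 0.0187
grip_force: 29.7
t: 26.85
eef_pos: [0.4505, -0.3858, 0.0478]
tcp_rot: [0.994, 0.105, -0.0, -0.0]
contact_force: [-0.3, -0.1, 0.3]
opening: 0.0428
grip_force: 0.0
t: 27.55
eef_pos: [0.4512, -0.3866, 0.2018]
tcp_rot: [0.994, 0.105, 0.002, 0.003]
contact_force: [0.2, -0.7, -0.7]
opening: 0.0428
grip_force: 0.0
vial_blue [([0.448, -0.386, 0.002], 0.69), ([0.313, -0.218, 0.002], 0.52)]
tray_bare [([0.454, -0.386, 0.007], 0.96)]
lid [([0.22, 0.296, 0.002], 0.87), ([0.437, 0.244, -0.002], 0.86), ([0.628, 0.129, 0.001], 0.86), ([0.576, -0.187, 0.002], 0.82)]
vial_white [([0.444, 0.116, 0.08], 0.59), ([0.533, 0.529, 0.001], 0.27)]
vial_yellow []
```

View pics/s8.png

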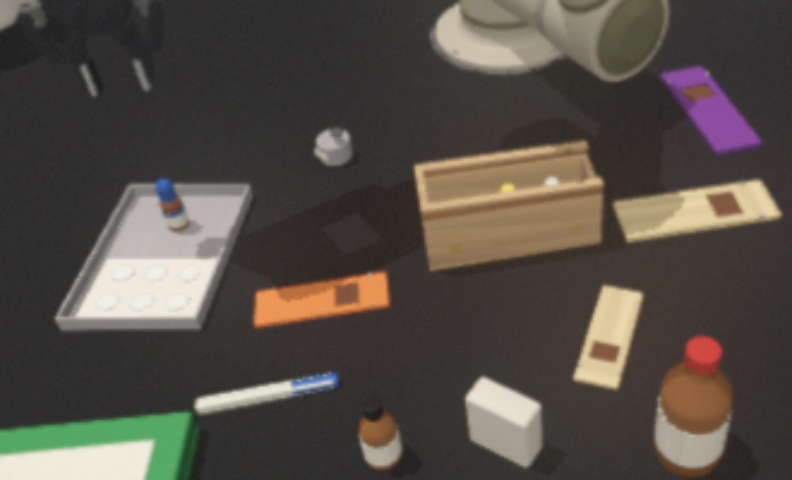

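The blue vial stands upright on the bare half of the tray at (173,205). The lid lies flat at (697,210), and the yellow and white caps are still in the case at (508,188) and (551,183). Everything else is in place.

```bash
python3 -c "
from plant import env
print(env.job_done())"
```

```text
the job is handed in; nothing more can be done
None
```

The job is handed in, with no verdict returned: the last camera picture showed the lid flat on the bench, the blue vial upright on the tray's bare half, the yellow and white vials still in the case, and the other items in place.

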